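# Slide the levelling board off the tool rack and lay it in the tea tray

## Task

The plain levelling board lies sunk between the rails of the low two-lane wooden tool rack, so slide it along its lane out over the rack's front edge (the end nearer the round tray) until about a third or more of it sticks out but it still lies on the rack. Then grip it across the overhanging end, lift it clear above the rack and lay it flat in the round bamboo tray, roughly in the middle and without dropping it. Leave the toothed rake board in the other lane where it is.

Things in the scene. Friction and masses are not known exactly. Their poses are not given: they have to be found in the camera images.
- board_center (a point): Centre (half-way up) of the levelling board: plain flat rectangle of pale wood, 60 mm wide (its x), 160 long (its y), 8 thick, 60 g, loose. It lies lengthwise in either lane of the rack, axes parallel to rack_edge, its leading end 10 to 35 mm short of the front edge, its tail 35 to 60 mm short of the rear end.
- rake_center (a point): Centre (half-way up) of the rake board lying in the other lane: same pale wood and outer size (60 x 160 x 8 mm) but one long side is cut into six teeth like a comb. Loose; leave it where it is.
- rack_edge (a point): Middle of the front edge of the fixed dark wooden rack, on its deck top, 90 mm above the table. y points along the lanes, out over the edge to free space; x across; z up. Rack 166 mm wide, 230 long (y -230 to 0); two lanes 68 wide centred at x -39 and +39, between rails 10 wide, 12 high, running the whole length; lanes open at both ends.
- tray_floor (a point): Centre of the floor of the round shallow bamboo tray, on the floor's surface, 6 mm above the table. The tray is fixed, 284 mm across inside, its rim 19 mm high above the floor (25 mm above the table), and empty.
Things that resemble listed ones, but are neither listed nor needed, are in the scene too. Leave any red or yellow look-alike of the part that bears board_center alone.

How it is judged:
On the way, in this order (a step that is already met when the one before it is completed fails the run):
1. the board lies flat on the rack with at least 35 mm of it out over the front edge (y of board_center in the frame of rack_edge between -0.045 and 0 m and z of board_center in the frame of rack_edge between -0.004 and 0.01 m and angle between board_center's own z axis and vertical below 0.18 rad), for 0.2 s.
2. the board is gripped and lifted at least 15 mm above where it lay (z of board_center in the frame of rack_edge above 0.019 m and contact force between board and the fingers above 0.5 N), for 0.1 s.
At the end, for the whole second after the job is handed in: The board lies at rest and flat (within about 10 degrees) on the tray's floor, its centre within 50 mm of the tray's centre, released (horizontal distance between board_center and tray_floor below 0.05 m and z of board_center in the frame of tray_floor below 0.012 m and angle between board_center's own z axis and vertical below 0.18 rad and linear speed of board below 0.02 m/s); the robot touches nothing.
It fails at once if the rake board is moved by more than 20 mm (distance of rake_center from where it was at the start of the episode above 0.02 m).
It fails at once if the board is dropped into the tray (faster than 0.8 m/s close above it) (horizontal distance between board_center and tray_floor below 0.15 m and z of board_center in the frame of tray_floor below 0.04 m and linear speed of board above 0.8 m/s).
It also fails if it takes over 61 s, if anything falls off the work surface, if the arm or the gripper's body presses on something with over 40 N, if the wrist force passes 120 N, or if a joint passes its speed limit or range.

## Robot

A 7-joint arm with a two-finger parallel gripper is mounted at the origin on the work surface. World frame = base frame: x ahead of the robot, y to its left, z up, the work surface at z = 0. Lengths are in m, angles in rad, forces in N, time in s.
With the tool pointing down it reaches from about 0.425 to 0.925 m from the base axis. Payload 6.8 kg.
Tool frame: the origin (TCP) lies on the centre line of the jaws, within the pads' length; the fingertips stand robot.finger_overhang ahead of it and the grasp point (between the pads) is the TCP (robot.finger_overhang is the distance from the TCP to the fingertips, in m); z points along the fingers, y is the direction in which the jaws open and shut (so a half turn about z gives the same grasp; the last joint's range is limited). The gripper opens to 88 mm and grips with 3 to 60 N. Pads are 20 mm wide; open, the fingers measure 115 mm over their backs; the gripper's body (75 mm by 178 mm) begins 61 mm behind the grasp point.
Start: joints at [1.077, 0.477, 0.022, 1.555, -0.011, 1.109, -0.083], TCP at [0.254, -0.625, 0.242] pointing down, gripper open.
Joint ranges: [-2.96, 2.96], [-0.34, 2.1], [-1.41, 1.46], [0.24, 2.44], [-1.37, 4.51], [0.17, 1.92], [-2.96, 2.96]. Speed limits (rad/s): [2.39, 2.39, 3.14, 3.14, 3.14, 3.14, 3.14].

## Interface

Orientations are given as a rotation vector (axis times angle).
In Python, from bench import get_state, optics, robot gives the robot as it stands.
- The arm moves only by the tool move_arm, never from a script. Its argument "rows" is a list of rows, each a list of 3 entries, a list of its own where there are three numbers: the shift along the world's x, y, z in units of 40 mm (1.0 is 40 mm), then the turn, a rotation vector about the world's x, y, z in units of 6 degrees (1.0 is 6 degrees), then the opening in per cent of the stroke, from 0 (shut) to 100 (fully open). In form: [[[dx, dy, dz], [ax, ay, az], claw], ...]. A call has 1 to 10 rows; each row shifts and turns the pose as measured when the row begins; what a row does not reach is not made up. A row lasts 1/12 s, in which the tool goes at most 41.7 mm and 7.16 degrees, less where a joint would pass 70% of its speed; a pose out of reach is approached as far as the arm can. A call is refused whole if a number of a shift passes 1 or a number of a turn 1, either way. A call with a gripper value outside its range is refused whole. The fingers move at their own pace and stop on an object; "newtons" is the grip in N (left out, the last holds). Time passes only in rows, so rows that do not move let the fingers close. It gives the time, the measured TCP pose, the force and the opening at its end, in the units of the state.
- get_state(): the state, without advancing time (a new reading comes with each control period).
- optics.camera(name): name is "scene" or "top"; returns a dict with "color" (480x640x3 uint8, blue, green, red), "K" (3x3 intrinsics, pixels), "T" (4x4, takes a point from camera to world coordinates). Camera axes: x right, y up, looking along -z (the intrinsics and any distortion apply to the point x, -y, -z); pixel columns grow to the right and rows downward; lengths in m; the calibration is good to about 2 mm. A picture is of the moment at which its call begins. There is no depth.
- robot.finish_job(): hands the job in, once; it reports no verdict.
Trained networks look in the newest picture that a camera, given by its name, has taken for a name from the list of things; names that differ only in an ending like _2 or _b are one class to them, and where a whole thing is asked for, a point or a joint stands for the part that bears it (a point fixed in the world has none). Each returns a list of dicts, best first, with "score" (0 to 1); they miss things now and then, are a little off and sometimes report something else, mostly with a low value. They report only what shows in the picture. A call takes as long as a camera call. They do not tell look-alikes from the thing itself.
- optics.silhouettes(target, camera): "mask" (480x640 bool, what is visible of it).
- optics.mark_of(target, camera): "position" ([x, y, z] in m, in the coordinates of the camera as it stood for that picture, good to about 4 mm: a listed point, or the origin of a listed thing).
The state is a dict: "clock": time; "q": joint angles; "dq": joint speeds; "joint_efforts": joint torques, N m; "ee_pos": TCP position; "tool_rot": TCP orientation; "wrist_force": force on the tool from outside, world axes, zero at the start; "wrist_torque": the same for the moment, N m; "opening": finger opening in m.
Only numpy, scipy, OpenCV 4.12 (cv2) and the standard library are available. Lean on these libraries where they do the work, as an engineer would, in place of code of your own. Each camera call takes 0.05 s, during which the arm holds its last target. There are 200 camera calls.

## Working session

There is one attempt and no reset: what is moved stays moved. The work goes in short steps, Python scripts to look and compute and a tool call to move; the robot and the scene stay as the last step left them, time stands still between calls to the robot, and variables do not carry over. Pictures are saved under pics/ and viewed, about 8 in all and at most 12, crops included, and the job is handed in when it is done.

Besides the shell and the picture viewer there is one more tool, called by a JSON object that holds its "op" and its "data", one argument or row to a line. move_arm: Moves the arm, as the interface text tells. Its arguments: {"type":"object","properties":{"rows":{"type":"array"},"newtons":{"type":"number"}},"required":["rows"]}

```bash
mkdir -p pics; cat > h.py <<'E'
import numpy as np, cv2
from bench import get_state, optics, robot
def cam(n):
    return optics.camera(n)
def w(c,p): return (c["T"]@np.r_[p,1])[:3]
def ray(c,u,v,z):
    d=np.linalg.inv(c["K"])@[u,v,1]; d=c["T"][:3,:3]@[d[0],-d[1],-d[2]]; o=c["T"][:3,3]
    return o+d*(z-o[2])/d[2]
def px(c,p):
    q=np.linalg.inv(c["T"])@np.r_[p,1]; k=c["K"]@[q[0],-q[1],-q[2]]; return k[:2]/k[2]
E
python3 - <<'E'
from h import *
np.set_printoptions(precision=4,suppress=True)
print(get_state(), robot.finger_overhang)
for n in ("top","scene"):
    c=cam(n); cv2.imwrite(f"pics/{n}0.png",c["color"]); print(n,c["T"][:3,3],[k for k in c])
    for t in ("board_center","rake_center","rack_edge","tray_floor"):
        for r in optics.mark_of(t,n)[:3]: 
            p=w(c,r["position"]);print(t,round(r["score"],2),p,px(c,p))
E
```

```text
{'clock': 0.0, 'q': array([ 1.0769,  0.4778,  0.0224,  1.5564, -0.0115,  1.1093, -0.0831]), 'dq': array([-0.0013, -0.0015,  0.0003, -0.0006,  0.0021,  0.0008, -0.0001]), 'joint_efforts': array([  0.0006, -58.2842,   1.5349, -27.2603,  -0.0543,   0.017 ,
         0.0002]), 'ee_pos': array([ 0.2538, -0.6249,  0.2407]), 'tool_rot': array([-3.0817, -0.602 ,  0.0007]), 'wrist_force': array([ 0.2841, -0.0326,  0.9167]), 'wrist_torque': array([ 0.0302, -0.0233, -0.0003]), 'opening': 0.08804476528504138} 0.019
top [ 0.478  -0.0841  0.9299] ['color', 'K', 'T']
board_center 0.98 [ 0.5644 -0.4039  0.0026] [502.4756 271.2798]
board_center 0.91 [ 0.4902 -0.1469  0.0958] [373.6637 307.9747]
board_center 0.56 [ 0.7265 -0.2122  0.0028] [402.2795 189.6422]
rake_center 0.93 [ 0.5572 -0.1698  0.088 ] [386.116  269.9325]
rack_edge 0.77 [ 0.5324 -0.0524  0.0876] [319.6833 283.4299]
tray_floor 0.79 [0.5703 0.2566 0.0045] [164.3367 265.5614]
scene [1.0701 0.2992 0.6637] ['color', 'K', 'T']
board_center 0.85 [ 0.7269 -0.2083  0.0031] [236.4691 261.6882]
board_center 0.75 [ 0.4867 -0.1439  0.0921] [341.123  178.2543]
board_center 0.64 [ 0.5633 -0.3942  0.0026] [233.9508 182.1853]
rake_center 0.84 [ 0.564  -0.1688  0.094 ] [306.3314 191.53  ]
rack_edge 0.58 [ 0.5331 -0.0502  0.0898] [365.2091 211.0209]
tray_floor 0.65 [0.5693 0.2618 0.0062] [502.1913 340.8668]
```

View pics/top0.png

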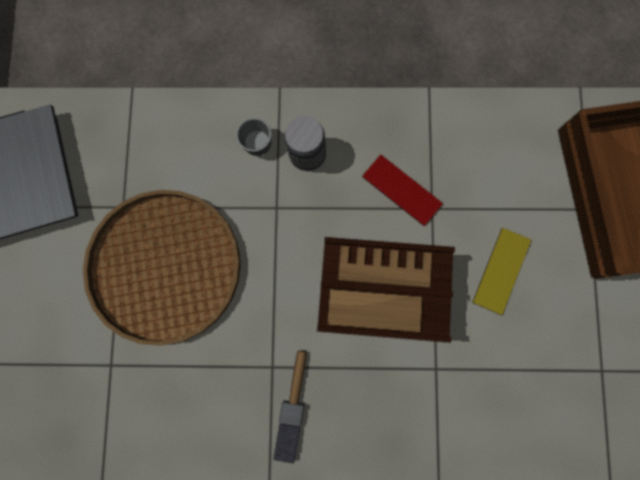

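View pics/scene0.png

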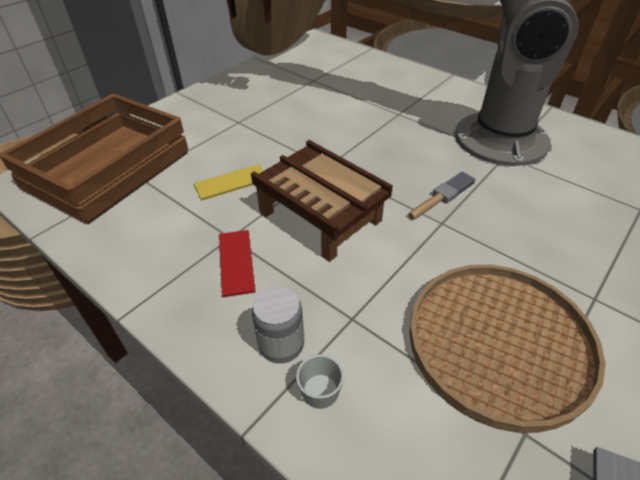

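The pictures show the dark rack with its front edge on the left (top view, column ~320). The plain board is in the lower lane at (374,308) and the rake at (386,267). The tray is at (164,266), and the red and yellow decoys lie on the table. Next I'll measure the rack and board geometry precisely.

```bash
python3 - <<'E'
from h import *
from scipy.spatial.transform import Rotation as R
np.set_printoptions(precision=4,suppress=True)
print(R.from_rotvec(get_state()["tool_rot"]).as_matrix())
c=cam("top")
def rect(m,z):
    k,_=cv2.findContours(m.astype(np.uint8),0,2); k=max(k,key=cv2.contourArea)[:,0]
    P=np.array([ray(c,u,v,z)[:2]*1000 for u,v in k],np.float32); return cv2.minAreaRect(P)
for t,z in (("board_center",.098),("rake_center",.098),("rack_edge",.102),("tray_floor",.025)):
    try:
        for r in optics.silhouettes(t,"top")[:3]: print(t,round(r["score"],2),rect(r["mask"],z))
    except Exception as e: print(t,e)
# rack: dark-brown segmentation
g=c["color"].astype(int)
m=((g.sum(2)<150)&(g[:,:,2]>g[:,:,0])).astype(np.uint8); m[:225]=0;m[355:]=0;m[:,:305]=0;m[:,465:]=0
m=cv2.morphologyEx(m,cv2.MORPH_CLOSE,np.ones((5,5)))
print("rack dark",rect(m,.102))
for q in ((325,238),(454,247),(451,341),(318,331)): print(q,ray(c,*q,.102))
im=cv2.resize(c["color"][220:360,300:470],None,fx=4.5,fy=4.5,interpolation=cv2.INTER_CUBIC)
cv2.imwrite("pics/crop.png",im)
E
```

```text
[[ 0.9265  0.3763  0.    ]
 [ 0.3763 -0.9265  0.0001]
 [ 0.     -0.     -1.    ]]
board_center 0.97 ((556.1185302734375, -368.9969177246094), (56.5626220703125, 145.63665771484375), 66.17999267578125)
board_center 0.67 ((701.2001342773438, -197.81588745117188), (143.76332092285156, 56.01519775390625), 50.50093460083008)
board_center 0.63 ((486.4356384277344, -147.28103637695312), (159.2334747314453, 59.54834747314453), 86.265380859375)
rake_center 0.6 ((561.6616821289062, -166.2934112548828), (160.56533813476562, 61.82037353515625), 85.80241394042969)
rake_center 0.51 ((523.931884765625, -167.93975830078125), (230.09518432617188, 166.345458984375), 85.91449737548828)
rack_edge 0.64 ((523.7340698242188, -167.51278686523438), (228.80453491210938, 168.3541259765625), 85.55106353759766)
tray_floor 0.86 ((567.5867309570312, 255.6099090576172), (301.33660888671875, 298.766357421875), 56.68120574951172)
rack dark ((523.904541015625, -169.19793701171875), (228.22357177734375, 164.45498657226562), 85.78279113769531)
(325, 238) [ 0.6115 -0.0614  0.102 ]
(454, 247) [ 0.5971 -0.2873  0.102 ]
(451, 341) [ 0.4358 -0.2773  0.102 ]
(318, 331) [ 0.4502 -0.0511  0.102 ]
```

View pics/crop.png

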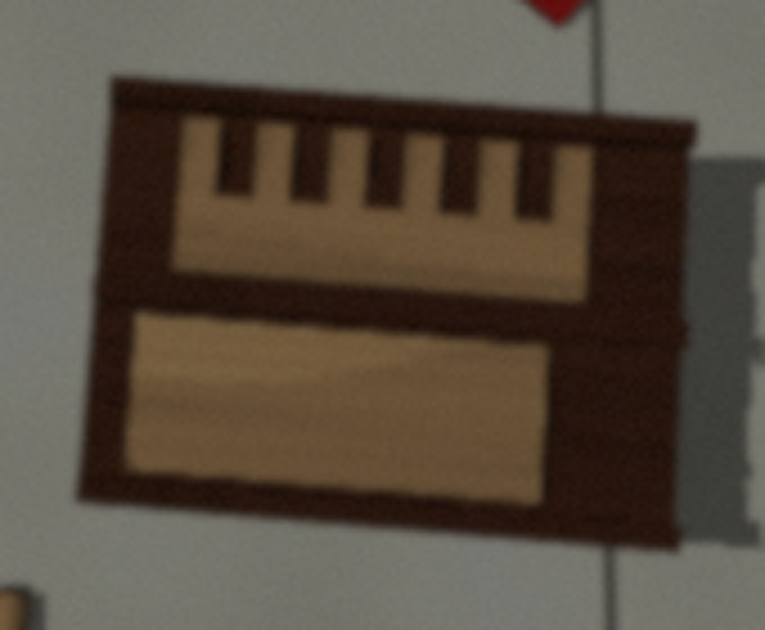

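{"op": "move_arm", "data": {
  "rows": [
    [[0.5, 0.84, 0], [0, 0, 0.98], 0],
    [[0.5, 0.84, 0], [0, 0, 0.98], 0],
    [[0.5, 0.84, 0], [0, 0, 0.98], 0],
    [[0.5, 0.84, 0], [0, 0, 0.98], 0],
    [[0.5, 0.84, 0], [0, 0, 0.98], 0],
    [[0.5, 0.84, 0], [0, 0, 0.98], 0],
    [[0.5, 0.84, 0], [0, 0, 0.98], 0],
    [[0.5, 0.84, 0], [0, 0, 0.98], 0],
    [[0.5, 0.84, 0], [0, 0, 0.98], 0],
    [[0.5, 0.84, 0], [0, 0, 0.98], 0]
  ],
  "newtons": 20
}}

```text
clock: 1.58
ee_pos: [0.4507, -0.2839, 0.243]
tool_rot: [2.355, 2.063, -0.005]
wrist_force: [0.0, -0.6, -0.9]
opening: 0.0248
```

```bash
cat >> h.py <<'E'
from scipy.spatial.transform import Rotation as R
np.set_printoptions(precision=4,suppress=True)
E0=np.array([.5324,-.0530,.09]); Y=np.array([.073,.997,0]); X=np.array([.997,-.073,0])
def rk(p): d=np.asarray(p)-E0; return np.array([d@X,d@Y,d[2]])
def go(rx,ry,z,yaw=-4.2):
    s=get_state(); m=R.from_rotvec(s["tool_rot"]).as_matrix(); t=E0+rx*X+ry*Y; t[2]=z
    a=np.degrees(np.arctan2(m[1,1],m[0,1])); d=(yaw-a+90)%180-90
    print("t",s["clock"],"pos",s["ee_pos"],"rack",rk(s["ee_pos"]),"tilt",m[2,2],"F",s["wrist_force"],"op",s["opening"])
    print("need units",(t-s["ee_pos"])/.04,"rot",d/6)
E
python3 -c "
from h import *
go(-.039,-.203,.14)"
```

```text
t 1.5833 pos [ 0.4507 -0.2839  0.243 ] rack [-0.0646 -0.2362  0.153 ] tilt -0.9999329201298083 F [ 0.0442 -0.6213 -0.8983] op 0.024826359432615963
need units [ 0.7012  0.7836 -2.5742] rot 0.5613811247825046
```

{"op": "move_arm", "data": {
  "rows": [
    [[0.5, 0.6, 0], [0, 0, 0.55], 0],
    [[0.2, 0.18, -0.5], [0, 0, 0], 0],
    [[0, 0, -0.9], [0, 0, 0], 0],
    [[0, 0, -0.9], [0, 0, 0], 0],
    [[0, 0, 0], [0, 0, 0], 0],
    [[0, 0, 0], [0, 0, 0], 0]
  ]
}}

```text
clock: 2.08
ee_pos: [0.4887, -0.239, 0.1534]
tool_rot: [2.258, 2.155, 0.01]
wrist_force: [0.0, -0.3, 1.0]
opening: 0.0006
```

```bash
python3 -c "
from h import *
go(-.039,-.203,.113)
c=cam('scene'); im=cv2.resize(c['color'][80:260,200:440],None,fx=3,fy=3); cv2.imwrite('pics/s1.png',im)"
```

```text
t 2.0833 pos [ 0.4887 -0.239   0.1534] rack [-0.03   -0.1886  0.0634] tilt -0.9997807632049697 F [ 0.034  -0.306   1.0407] op 0.00063661420018725
need units [-0.25   -0.3394 -1.0111] rot -0.25638336232119013
```

View pics/s1.png

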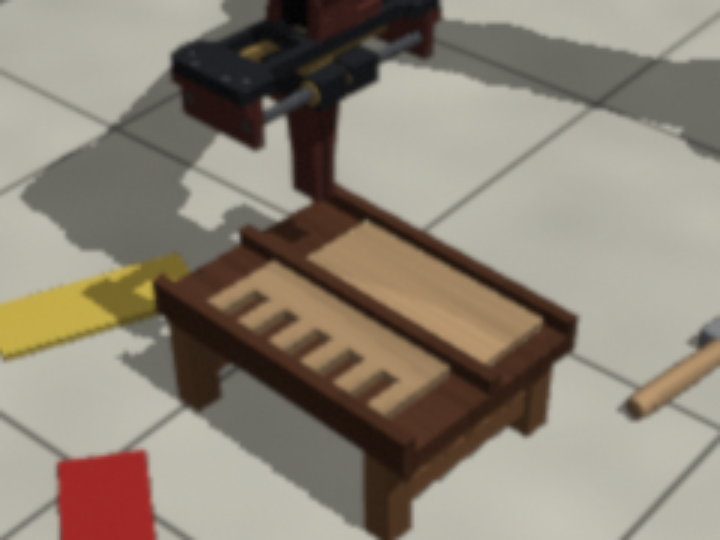

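The crop shows the closed fingers above the rear of the plain board's lane, around (315,190), behind the tail. I'll correct the offset and then descend.

{"op": "move_arm", "data": {
  "rows": [
    [[-0.25, -0.34, 0], [0, 0, -0.25], 0],
    [[0, 0, 0], [0, 0, 0], 0],
    [[0, 0, -0.5], [0, 0, 0], 0],
    [[0, 0, 0], [0, 0, 0], 0]
  ]
}}

```text
clock: 2.47
ee_pos: [0.4794, -0.2585, 0.1401]
tool_rot: [2.288, 2.109, 0.012]
wrist_force: [0.7, -0.2, 0.5]
opening: 0.0003
```

```bash
python3 -c "
from h import *
go(-.039,-.203,.113); print(R.from_rotvec(get_state()['tool_rot']).as_matrix()[:,2])"
```

```text
t 2.4667 pos [ 0.4794 -0.2585  0.1401] rack [-0.0379 -0.2087  0.0501] tilt -0.9995332288016632 F [ 0.7098 -0.1608  0.4851] op 0.0002515124181070481
need units [-0.0169  0.148  -0.677 ] rot 0.07514855535224048
[ 0.0258 -0.0163 -0.9995]
```

{"op": "move_arm", "data": {
  "rows": [
    [[0, 0.12, -0.3], [0.15, 0.24, 0.08], 0],
    [[0, 0, 0], [0, 0, 0], 0],
    [[0, 0, -0.3], [0, 0, 0], 0],
    [[0, 0, 0], [0, 0, 0], 0],
    [[0, 0, 0], [0, 0, 0], 0]
  ]
}}

```text
clock: 2.88
ee_pos: [0.4817, -0.258, 0.1222]
tool_rot: [2.299, 2.125, 0.005]
wrist_force: [0.6, -0.6, 1.1]
opening: 0.0004
```

```bash
python3 -c "
from h import *
go(-.039,-.203,.113); print(R.from_rotvec(get_state()['tool_rot']).as_matrix()[:,2])"
```

```text
t 2.8833 pos [ 0.4817 -0.258   0.1222] rack [-0.0356 -0.2081  0.0322] tilt -0.99993413391353 F [ 0.6035 -0.609   1.0977] op 0.0003715062170091354
need units [-0.0753  0.1376 -0.2306] rot 0.050866587241131356
[ 0.0097 -0.0062 -0.9999]
```

{"op": "move_arm", "data": {
  "rows": [
    [[-0.08, 0.14, -0.15], [0, 0, 0.05], 0],
    [[0, 0, 0], [0, 0, 0], 0],
    [[0, 0, -0.1], [0, 0, 0], 0],
    [[0, 0, 0], [0, 0, 0], 0]
  ]
}}

```text
clock: 3.22
ee_pos: [0.4783, -0.252, 0.1127]
tool_rot: [2.291, 2.13, 0.005]
wrist_force: [0.7, -0.4, 0.3]
opening: 0.0006
```

```bash
python3 -c "
from h import *
go(-.039,-.117,.113)"
```

```text
t 3.2167 pos [ 0.4783 -0.252   0.1127] rack [-0.0394 -0.2024  0.0227] tilt -0.9999074126899401 F [ 0.6921 -0.3678  0.2636] op 0.0005771217681821117
need units [0.1675 2.1312 0.0084] rot -0.0030303731938374767
```

{"op": "move_arm", "data": {
  "rows": [
    [[0.01, 0.2, 0], [0, 0, 0], 0],
    [[0.015, 0.2, 0], [0, 0, 0], 0],
    [[0.015, 0.2, 0], [0, 0, 0], 0],
    [[0.015, 0.2, 0], [0, 0, 0], 0],
    [[0.015, 0.2, 0], [0, 0, 0], 0],
    [[0.015, 0.2, 0], [0, 0, 0], 0],
    [[0.015, 0.2, 0], [0, 0, 0], 0],
    [[0.015, 0.2, 0], [0, 0, 0], 0],
    [[0, 0, 0], [0, 0, 0], 0]
  ]
}}

```text
clock: 3.97
ee_pos: [0.4837, -0.1795, 0.113]
tool_rot: [2.289, 2.133, 0.007]
wrist_force: [-0.2, 0.0, -0.1]
opening: 0.0007
```

```bash
python3 -c "
from h import *
go(-.039,-.117,.113)
c=cam('scene')
for r in optics.mark_of('board_center','scene'): print(r['score'],rk(w(c,r['position'])))
cv2.imwrite('pics/s2.png',cv2.resize(c['color'][80:260,200:440],None,fx=3,fy=3))"
```

```text
t 3.9667 pos [ 0.4837 -0.1795  0.113 ] rack [-0.0393 -0.1297  0.023 ] tilt -0.9999019365177055 F [-0.246   0.0032 -0.1091] op 0.0007136788435057186
need units [ 0.0324  0.3172 -0.0001] rot -0.026226808148559638
0.89 [-0.0366 -0.0328  0.0011]
0.8 [ 0.2069 -0.1385 -0.0846]
0.68 [ 0.0564 -0.3431 -0.0886]
```

View pics/s2.png

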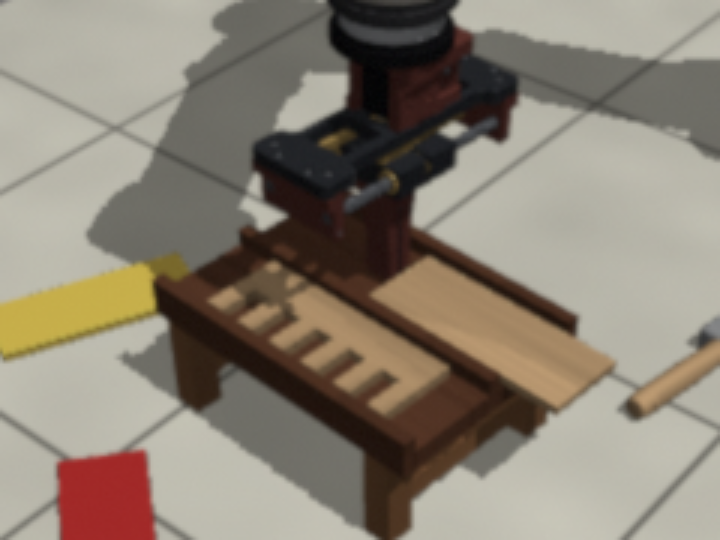

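The board now sticks out over the front edge, with its end at (585,385) in the crop. The network puts its centre at y ≈ -0.033 and the finger position implies about -0.040. A little more push will add overhang.

{"op": "move_arm", "data": {
  "rows": [
    [[0.01, 0.12, 0], [0, 0, 0], 0],
    [[0.01, 0.12, 0], [0, 0, 0], 0],
    [[0, 0, 0], [0, 0, 0], 0],
    [[0, 0, 0], [0, 0, 0], 0],
    [[0, 0, 0], [0, 0, 0], 0]
  ]
}}

```text
clock: 4.48
ee_pos: [0.4842, -0.1725, 0.113]
tool_rot: [2.293, 2.127, 0.005]
wrist_force: [-0.3, -0.6, 0.2]
opening: 0.0006
```

```bash
python3 -c "
from h import *
go(-.039,.030,.20)
for n in ('scene','top'):
  c=cam(n)
  for r in optics.mark_of('board_center',n): print(r['score'],rk(w(c,r['position'])))
"
```

```text
t 4.4833 pos [ 0.4842 -0.1725  0.113 ] rack [-0.0393 -0.1227  0.023 ] tilt -0.9998911306306348 F [-0.3372 -0.6303  0.1547] op 0.0006132846020514939
need units [0.2876 3.8069 2.1759] rot 0.015029575411503515
0.92 [ 0.2036 -0.1426 -0.087 ]
0.83 [-0.0419 -0.0288  0.0016]
0.78 [ 0.0593 -0.3416 -0.0878]
0.59 [ 0.2066 -0.145  -0.0875]
0.58 [ 0.0597 -0.346  -0.0914]
```

{"op": "move_arm", "data": {
  "rows": [
    [[0, -0.1, 0.3], [0, 0, 0], 0],
    [[0, 0, 0.9], [0, 0, 0], 0],
    [[0, 0, 0.9], [0, 0, 0], 0],
    [[0.07, 0.95, 0], [0, 0, 0], 100],
    [[0.07, 0.95, 0], [0, 0, 0], 100],
    [[0.07, 0.95, 0], [0, 0, 0], 100],
    [[0.07, 0.95, 0], [0, 0, 0], 100],
    [[0, 0, 0], [0, 0, 0], 100],
    [[0, 0, 0], [0, 0, 0], 100]
  ]
}}

```text
clock: 5.43
ee_pos: [0.4944, -0.022, 0.2019]
tool_rot: [2.302, 2.115, 0.009]
wrist_force: [-0.6, -0.7, 0.1]
opening: 0.0369
```

```bash
python3 -c "
from h import *
go(-.039,.032,.095)
c=cam('scene')
for r in optics.mark_of('board_center','scene'): print(r['score'],rk(w(c,r['position'])))
print(R.from_rotvec(get_state()['tool_rot']).as_matrix()[:,2])
"
```

```text
t 5.4333 pos [ 0.4944 -0.022   0.2019] rack [-0.0401  0.0281  0.1119] tilt -0.9998634954895312 F [-0.5971 -0.745   0.1315] op 0.036944653985998555
need units [ 0.0358  0.0937 -2.6713] rot 0.10736950143416617
0.78 [ 0.2045 -0.1432 -0.0863]
0.67 [-0.0392 -0.027   0.0013]
0.6 [ 0.0558 -0.34   -0.087 ]
[ 0.0146 -0.0072 -0.9999]
```

{"op": "move_arm", "data": {
  "rows": [
    [[0.04, 0.1, 0], [0.07, 0.14, 0.1], 100],
    [[0, 0, 0], [0, 0, 0], 100],
    [[0, 0, -0.5], [0, 0, 0], 100],
    [[0, 0, -0.5], [0, 0, 0], 100],
    [[0, 0, 0], [0, 0, 0], 100],
    [[0, 0, 0], [0, 0, 0], 100],
    [[0, 0, 0], [0, 0, 0], 100],
    [[0, 0, 0], [0, 0, 0], 100]
  ]
}}

```text
clock: 6.2
ee_pos: [0.4973, -0.0274, 0.1615]
tool_rot: [-2.317, -2.12, 0.003]
wrist_force: [0.2, 0.1, 0.3]
opening: 0.0876
```

```bash
python3 -c "
from h import *
go(-.039,.032,.093)
c=cam('scene')
cv2.imwrite('pics/s3.png',cv2.resize(c['color'][80:260,240:480],None,fx=3,fy=3))"
```

```text
t 6.2 pos [ 0.4973 -0.0274  0.1615] rack [-0.0368  0.023   0.0715] tilt -0.999997561416781 F [0.1783 0.0804 0.2732] op 0.08758468761249559
need units [-0.0369  0.2289 -1.7127] rot 0.14993983627870003
```

View pics/s3.png

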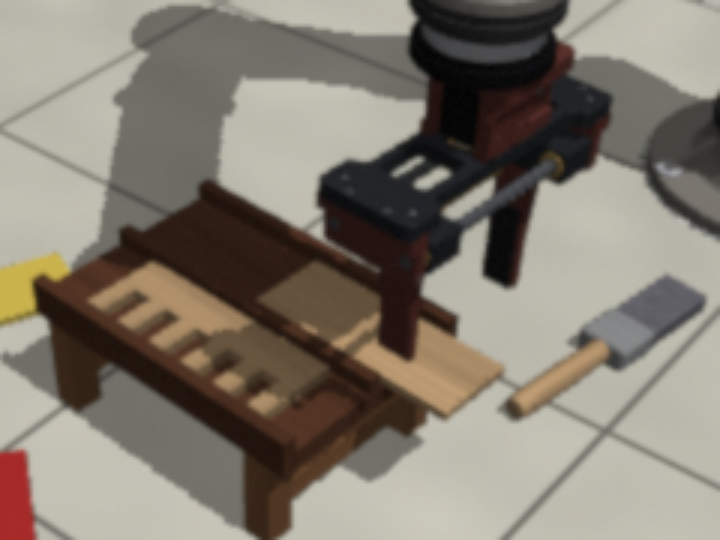

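The crop shows the open fingers above the overhanging end at (440,350), straddling the board, which still lies flat. I'll trim the position and descend.

{"op": "move_arm", "data": {
  "rows": [
    [[-0.04, 0.25, 0], [0, 0, 0.15], 100],
    [[0, 0, 0], [0, 0, 0], 100],
    [[0, 0, -0.4], [0, 0, 0], 100],
    [[0, 0, 0], [0, 0, 0], 100],
    [[0, 0, 0], [0, 0, 0], 100]
  ]
}}

```text
clock: 6.67
ee_pos: [0.4977, -0.0153, 0.1488]
tool_rot: [2.295, 2.14, 0.004]
wrist_force: [0.8, -0.4, 0.0]
opening: 0.0881
```

```bash
python3 -c "
from h import *
go(-.039,.032,.093)
print(R.from_rotvec(get_state()['tool_rot']).as_matrix()[:,2])"
```

```text
t 6.6667 pos [ 0.4977 -0.0153  0.1488] rack [-0.0373  0.0351  0.0588] tilt -0.9999901207036651 F [ 0.793  -0.3961  0.0082] op 0.08809225451178221
need units [-0.0471 -0.074  -1.3949] rot -0.02931861838124661
[ 0.0044 -0.0009 -1.    ]
```

{"op": "move_arm", "data": {
  "rows": [
    [[-0.04, -0.07, -0.4], [0, 0, -0.03], 100],
    [[0, 0, -0.4], [0, 0, 0], 100],
    [[0, 0, -0.35], [0, 0, 0], 100],
    [[0, 0, 0], [0, 0, 0], 100],
    [[0, 0, 0], [0, 0, 0], 100]
  ]
}}

```text
clock: 7.08
ee_pos: [0.4986, -0.0172, 0.1056]
tool_rot: [2.294, 2.135, 0.01]
wrist_force: [0.8, 0.7, 0.4]
opening: 0.0877
```

```bash
python3 -c "
from h import *
go(-.039,.032,.093)
c=cam('scene')
for r in optics.mark_of('board_center','scene'): print(r['score'],rk(w(c,r['position'])))"
```

```text
t 7.0833 pos [ 0.4986 -0.0172  0.1056] rack [-0.0363  0.0332  0.0156] tilt -0.9999489097213359 F [0.8344 0.6564 0.3717] op 0.08765100291611175
need units [-0.068  -0.0254 -0.3155] rot -0.013042654246781638
0.83 [ 0.0547 -0.3441 -0.0886]
0.8 [ 0.2044 -0.1418 -0.0861]
0.67 [-0.0404 -0.0286  0.0011]
```

{"op": "move_arm", "data": {
  "rows": [
    [[-0.07, -0.02, -0.2], [0, 0, 0], 100],
    [[0, 0, -0.12], [0, 0, 0], 100],
    [[0, 0, 0], [0, 0, 0], 50],
    [[0, 0, 0], [0, 0, 0], 50],
    [[0, 0, 0], [0, 0, 0], 50],
    [[0, 0, 0], [0, 0, 0], 50],
    [[0, 0, 0], [0, 0, 0], 50],
    [[0, 0, 0], [0, 0, 0], 50]
  ],
  "newtons": 40
}}

```text
clock: 7.85
ee_pos: [0.4974, -0.0182, 0.0948]
tool_rot: [2.292, 2.132, 0.016]
wrist_force: [0.3, 0.6, -1.0]
opening: 0.0592
```

```bash
python3 -c "
from h import *
go(-.039,.032,.15)
c=cam('scene')
for r in optics.mark_of('board_center','scene'): print(r['score'],rk(w(c,r['position'])))"
```

```text
t 7.85 pos [ 0.4974 -0.0182  0.0948] rack [-0.0374  0.0321  0.0048] tilt -0.9998810200462109 F [ 0.3247  0.5607 -1.013 ] op 0.05920175571221105
need units [-0.0391 -0.0003  1.3804] rot -0.008472375354029301
0.88 [ 0.2062 -0.1432 -0.087 ]
0.81 [-0.0377 -0.0265 -0.0006]
0.67 [ 0.0568 -0.3413 -0.0876]
```

{"op": "move_arm", "data": {
  "rows": [
    [[0, 0, 0], [0, 0, 0], 50],
    [[0, 0, 0.2], [0, 0, 0], 50],
    [[0, 0, 0.3], [0, 0, 0], 50],
    [[0, 0, 0.4], [0, 0, 0], 50],
    [[0, 0, 0.4], [0, 0, 0], 50],
    [[0, 0, 0.4], [0, 0, 0], 50],
    [[0, 0, 0], [0, 0, 0], 50],
    [[0, 0, 0], [0, 0, 0], 50]
  ],
  "newtons": 40
}}

```text
clock: 8.62
ee_pos: [0.4963, -0.0177, 0.1675]
tool_rot: [2.292, 2.134, 0.014]
wrist_force: [-0.3, 0.4, -0.7]
opening: 0.0598
```

```bash
python3 -c "
from h import *
go(-.039,.032,.22)
print(R.from_rotvec(get_state()['tool_rot']).as_matrix()[:,2])
c=cam('scene')
for r in optics.mark_of('board_center','scene'): print(r['score'],rk(w(c,r['position'])))
cv2.imwrite('pics/s4.png',cv2.resize(c['color'][60:260,240:480],None,fx=3,fy=3))"
```

```text
t 8.6167 pos [ 0.4963 -0.0177  0.1675] rack [-0.0386  0.0325  0.0775] tilt -0.999905772349581 F [-0.3266  0.3526 -0.7308] op 0.05976531941709435
need units [-0.0105 -0.0126  1.3129] rot -0.015637291299396356
[ 0.0137 -0.0011 -0.9999]
0.89 [ 0.0572 -0.3423 -0.0854]
0.75 [ 0.2054 -0.1399 -0.0861]
```

View pics/s4.png

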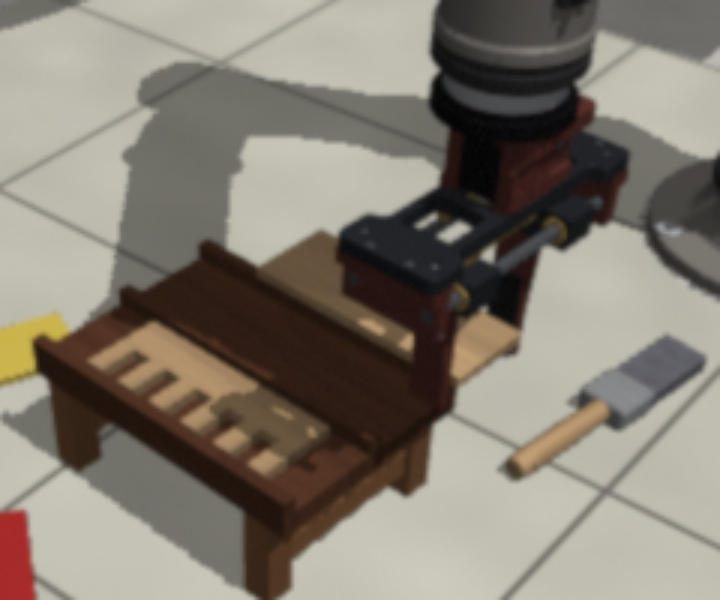

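The board is lifted clear of the rack and looks level, with its gripped end at (480,350) and its tail at (300,250). The rake has not moved. Next I'll carry it to the tray.

{"op": "move_arm", "data": {
  "rows": [
    [[0.1, 0.4, 0], [0, 0, 0], 50],
    [[0.18, 0.75, 0], [0, 0, 0], 50],
    [[0.18, 0.8, 0], [0, 0, 0], 50],
    [[0.18, 0.8, 0], [0, 0, 0], 50],
    [[0.18, 0.8, 0], [0, 0, 0], 50],
    [[0.18, 0.8, 0], [0, 0, 0], 50],
    [[0.18, 0.8, 0], [0, 0, 0], 50],
    [[0.18, 0.75, 0], [0, 0, 0], 50],
    [[0.18, 0.75, 0], [0, 0, 0], 50],
    [[0.1, 0.4, 0], [0, 0, 0], 50]
  ]
}}

```text
clock: 9.55
ee_pos: [0.5558, 0.268, 0.1549]
tool_rot: [2.312, 2.124, -0.017]
wrist_force: [0.0, 0.2, -1.6]
opening: 0.0596
```

{"op": "move_arm", "data": {
  "rows": [
    [[0.1, 0.4, 0], [0, 0, 0], 50],
    [[0, 0, 0], [0, 0, 0], 50],
    [[0, 0, 0], [0, 0, 0], 50]
  ]
}}

```text
clock: 9.8
ee_pos: [0.5573, 0.2902, 0.1504]
tool_rot: [-2.304, -2.133, 0.023]
wrist_force: [0.2, -0.3, -0.0]
opening: 0.0596
```

```bash
python3 -c "
from h import *
s=get_state(); m=R.from_rotvec(s['tool_rot']).as_matrix()
print(s['clock'],s['ee_pos'],s['opening'],m[:,2],'yaw',np.degrees(np.arctan2(m[1,1],m[0,1])),s['wrist_force'])
for n in ('scene','top'):
  c=cam(n)
  for t in ('board_center','tray_floor','rake_center'):
    for r in optics.mark_of(t,n): print(n,t,round(r['score'],2),w(c,r['position']))
  if n=='scene': cv2.imwrite('pics/s5.png',cv2.resize(c['color'][150:440,350:630],None,fx=2,fy=2))"
```

```text
9.8 [0.5573 0.2902 0.1504] 0.059560720172743435 [-0.0121 -0.0086 -0.9999] yaw -4.428350117255062 [ 0.2412 -0.3306 -0.0327]
scene board_center 0.91 [ 0.5667 -0.3993  0.0048]
scene board_center 0.82 [ 0.7281 -0.2098  0.0024]
scene tray_floor 0.69 [0.5675 0.2601 0.0035]
scene rake_center 0.92 [ 0.5654 -0.1655  0.0906]
top board_center 0.86 [ 0.7273 -0.2112 -0.001 ]
top board_center 0.77 [ 0.5625 -0.4009 -0.0013]
top board_center 0.56 [0.5556 0.2253 0.1525]
top rake_center 0.86 [ 0.5596 -0.1669  0.0902]
```

View pics/s5.png

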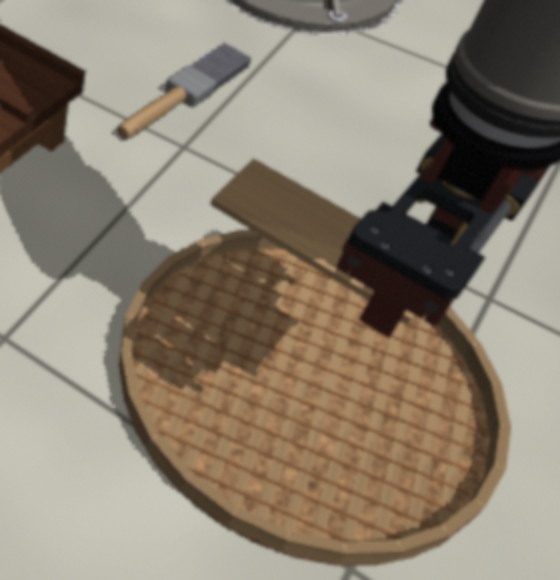

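The board is held level above the near part of the tray, with its tail at (240,185) in the crop. The top-camera mark agrees with a grip offset of about 62–65 mm. I'll centre it and lower.

{"op": "move_arm", "data": {
  "rows": [
    [[0.2, 0.36, 0], [0.08, -0.11, 0], 50],
    [[0.2, 0.36, 0], [0, 0, 0], 50],
    [[0, 0, 0], [0, 0, 0], 50],
    [[0, 0, -0.4], [0, 0, 0], 50],
    [[0, 0, -0.5], [0, 0, 0], 50],
    [[0, 0, -0.5], [0, 0, 0], 50],
    [[0, 0, -0.3], [0, 0, 0], 50],
    [[0, 0, 0], [0, 0, 0], 50],
    [[0, 0, 0], [0, 0, 0], 50]
  ]
}}

```text
clock: 10.95
ee_pos: [0.5789, 0.3222, 0.0847]
tool_rot: [2.309, 2.126, 0.021]
wrist_force: [1.1, 0.4, -0.2]
opening: 0.0593
```

```bash
cat > st.py <<'E'
from h import *
s=get_state(); m=R.from_rotvec(s['tool_rot']).as_matrix()
print(s['clock'],s['ee_pos'],s['opening'],m[:,2],'yaw',np.degrees(np.arctan2(m[1,1],m[0,1])),s['wrist_force'])
for n in ('scene','top'):
  c=cam(n)
  for r in optics.mark_of('board_center',n):
    p=w(c,r['position'])
    if p[1]>0: print(n,round(r['score'],2),p)
E
python3 st.py
```

```text
10.95 [0.5789 0.3222 0.0847] 0.059297693902072734 [ 0.0116  0.007  -0.9999] yaw -4.716187794708276 [ 1.0639  0.3511 -0.2071]
scene 0.75 [0.5729 0.2624 0.079 ]
top 0.83 [0.5763 0.2595 0.084 ]
```

The fingertips reach about 18 mm below the board, so a level release would drop it about 15 mm. I'll tilt it about 7° so the tail touches down first, then release close to the floor.

{"op": "move_arm", "data": {
  "rows": [
    [[-0.1, -0.05, -0.2], [0.4, -0.1, 0], 50],
    [[0, 0, -0.3], [0.4, 0, 0], 50],
    [[0, 0, -0.3], [0.4, 0, 0], 50],
    [[0, 0, -0.2], [0, 0, 0], 50],
    [[0, 0, 0], [0, 0, 0], 50],
    [[0, 0, 0], [0, 0, 0], 50]
  ]
}}

```text
clock: 11.65
ee_pos: [0.5793, 0.3234, 0.0516]
tool_rot: [-2.249, -2.068, -0.187]
wrist_force: [0.4, 1.0, -1.0]
opening: 0.0593
```

```bash
python3 st.py
```

```text
11.65 [0.5793 0.3234 0.0516] 0.059338515732169334 [ 0.035   0.1419 -0.9893] yaw -4.902939011478661 [ 0.3984  0.9773 -0.9748]
scene 0.75 [0.5703 0.265  0.0384]
```

{"op": "move_arm", "data": {
  "rows": [
    [[-0.1, -0.1, -0.1], [-0.15, 0.33, 0], 50],
    [[0, 0, 0], [0, 0, 0], 50],
    [[0, 0, -0.2], [0, 0, 0], 50],
    [[0, 0, 0], [0, 0, 0], 50],
    [[0, 0, -0.1], [0, 0, 0], 50],
    [[0, 0, 0], [0, 0, 0], 50]
  ]
}}

```text
clock: 12.35
ee_pos: [0.5755, 0.3236, 0.0372]
tool_rot: [-2.24, -2.065, -0.14]
wrist_force: [-0.3, 0.6, -0.5]
opening: 0.0599
```

```bash
python3 st.py
```

```text
12.35 [0.5755 0.3236 0.0372] 0.05987776353973379 [ 0.0054  0.1294 -0.9916] yaw -4.638868023226265 [-0.281   0.6345 -0.5329]
scene 0.87 [0.5675 0.2671 0.0264]
top 0.74 [0.5734 0.2582 0.0286]
```

{"op": "move_arm", "data": {
  "rows": [
    [[0, 0, -0.1], [0, 0, 0], 50],
    [[0, 0, 0], [0, 0, 0], 50],
    [[0, 0, -0.08], [0, 0, 0], 50],
    [[0, 0, 0], [0, 0, 0], 50],
    [[0, 0, 0], [0, 0, 0], 50]
  ]
}}

```text
clock: 12.97
ee_pos: [0.5766, 0.3239, 0.0308]
tool_rot: [-2.241, -2.065, -0.144]
wrist_force: [-0.1, -0.2, -1.5]
opening: 0.0593
```

```bash
python3 st.py
```

```text
12.9667 [0.5766 0.3239 0.0308] 0.0592667696134641 [ 0.0075  0.1307 -0.9914] yaw -4.67311778883154 [-0.0522 -0.2266 -1.4915]
scene 0.97 [0.57   0.2648 0.0181]
top 0.93 [0.5725 0.2605 0.0214]
```

{"op": "move_arm", "data": {
  "rows": [
    [[0, 0, 0], [0, 0, 0], 72],
    [[0, 0, 0], [0, 0, 0], 80],
    [[0, 0, 0], [0, 0, 0], 95],
    [[0, 0, 0], [0, 0, 0], 95],
    [[0, 0, 0], [0, 0, 0], 95],
    [[0, 0, 0], [0, 0, 0], 95]
  ]
}}

```text
clock: 13.67
ee_pos: [0.5771, 0.3242, 0.0317]
tool_rot: [-2.241, -2.065, -0.146]
wrist_force: [0.4, -0.3, 0.5]
opening: 0.0831
```

```bash
python3 st.py
```

```text
13.6667 [0.5771 0.3242 0.0317] 0.08306248724426238 [ 0.0087  0.1313 -0.9913] yaw -4.674778425554427 [ 0.3633 -0.2705  0.4939]
scene 0.75 [0.5685 0.2661 0.0083]
top 0.86 [0.5738 0.2625 0.0105]
```

Released. I'll retreat straight up and check.

{"op": "move_arm", "data": {
  "rows": [
    [[0, 0, 0.2], [0, 0, 0], 100],
    [[0, 0, 0.4], [0, 0, 0], 100],
    [[0, 0, 0.7], [0, 0, 0], 100],
    [[0, 0, 0.9], [0, 0, 0], 100],
    [[0, 0, 0.9], [0, 0, 0], 100],
    [[0, 0, 0.9], [0, 0, 0], 100],
    [[0, 0, 0], [0, 0, 0], 100],
    [[0, 0, 0], [0, 0, 0], 100]
  ]
}}

```text
clock: 14.53
ee_pos: [0.5739, 0.3232, 0.2007]
tool_rot: [-2.239, -2.066, -0.141]
wrist_force: [-0.0, -0.1, -0.7]
opening: 0.088
```

```bash
python3 st.py; python3 -c "
from h import *
for n in ('top','scene'):
  c=cam(n)
  for t in ('tray_floor','rake_center'):
    for r in optics.mark_of(t,n): print(t,round(r['score'],2),w(c,r['position']))
cv2.imwrite('pics/s6.png',c['color'])"
```

```text
14.5333 [0.5739 0.3232 0.2007] 0.08799380741332469 [ 0.0053  0.1299 -0.9915] yaw -4.589854772791444 [-0.0148 -0.1377 -0.6637]
scene 0.81 [0.5697 0.2703 0.0072]
top 0.95 [0.5724 0.2592 0.0076]
rake_center 0.57 [ 0.5596 -0.1712  0.0898]
tray_floor 0.98 [0.5711 0.26   0.0088]
rake_center 0.87 [ 0.5642 -0.1683  0.0954]
```

View pics/s6.png

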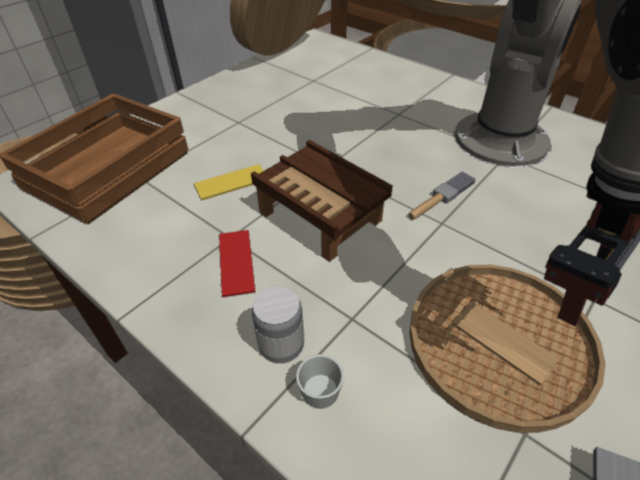

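The board lies flat in the middle of the tray at (505,341). The rake is still in its lane at (310,192), and the gripper is clear. Handing in.

```bash
python3 -c "
from bench import robot
print(robot.finish_job())"
```

```text
the job is handed in; nothing more can be done
None
```

I slid the levelling board out about 50 mm over the rack's front edge. I then gripped it across the overhanging end, lifted it clear and laid it in the round tray. The job is handed in at about 15 s of the 61 s allowed, and no verdict was reported.

- **Laying down:** the fingertips reach below the board, so a level release would have dropped it about 15 mm. I tilted it about 7.5° and let go with the tail just above the tray floor. The gripped end still fell about 15–20 mm when the jaws opened. I did not measure the board's speed, but a fall that short stays under 0.8 m/s.
- **Final position:** the networks put the board's centre about 2 mm from the tray's centre in the top view and about 10 mm in the scene view, and the limit is 50 mm. Their heights were 7.2 and 7.6 mm above the table, where a flat board should read 10 mm. That gap is within their 4 mm accuracy, and the picture shows the board flat.
- **Rake and gripper:** the rake's measured position stayed within a few mm of the start. The gripper ended open and about 0.2 m above the table, touching nothing.
- **Disagreement:** after the first push the network and the finger position differed by about 7 mm on the board's position (y -0.033 against -0.040). Both were inside the allowed range, and I then pushed about 7 mm further.

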